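# Index the rotary desk tidy to its eraser bay

## Robot

A 6-joint arm with a two-finger parallel gripper is mounted at the origin on the work surface; the furniture and walls round the work are solid. World frame = base frame: x ahead of the robot, y to its left, z up, the work surface at z = 0. Lengths are in mm, angles in rad, forces in N, time in s.
With the tool pointing down it reaches from about 325 to 900 mm from the base axis. Payload 6.1 kg.
Tool frame: the origin (TCP) lies midway between the tips of the shut fingers; the grasp point (between the pads) lies 19 mm behind it (robot.hold_point_z is the distance from the TCP to the grasp point, in mm); z points along the fingers, y is the line along which they close (so a half turn about z gives the same grasp; the last joint's range is limited). The gripper opens to 87 mm and grips with 3 to 60 N. Pads are 19 mm wide; open, the fingers measure 117 mm over their backs; the gripper's body (75 mm by 190 mm) begins 51 mm behind the grasp point.
Start: joints at [1.215, 0.22, 1.526, -0, 1.395, -0.126], TCP at [142.363, 608.563, 222.538] pointing down, gripper open.
Joint ranges: [-2.98, 2.98], [-0.91, 2.08], [0.09, 2.57], [-1.24, 4.39], [0.2, 2.65], [-2.68, 2.68]. Speed limits (rad/s): [2.57, 2.57, 3.01, 3.14, 3.14, 3.14].

## Interface

Orientations are given as a 3x3 rotation matrix whose columns are the frame's x, y, z axes.
In Python, from rig import robot, imaging, finder gives the robot as it stands. The module is installed in compiled form; this text tells all that it offers.
- The arm moves only by the shell command python3 -m pendant 'ROWS' [OPENING] [FORCE]. ROWS is text: rows parted by semicolons, each of 4 numbers parted by spaces: the shift along the tool's x, y, z in cm, then the turn about the tool's z in degrees. A call has 1 to 12 rows; each row shifts and turns the commanded pose from where the row before left it, along the tool's axes as they then stand; what a row does not reach is not made up. A row lasts 1/10 s, in which the tool goes at most 50 mm and 8.59 degrees, less where a joint would pass 70% of its speed; a pose out of reach is approached as far as the arm can. A call is refused whole if a number of a shift passes 5 or a number of a turn 8.59, either way. A call with a gripper value outside its range is refused whole. OPENING is the gripper's target within -1 to 1 (fully open at 1, half-way at 0, shut at -1), set as the call begins (- or left out, the last holds). The fingers move at their own pace and stop on an object; FORCE is the grip in N (left out, the last holds). Time passes only in rows, so rows that do not move let the fingers close. It gives the time, the measured TCP pose, the force, the opening and the grip force at its end, in the units of the state.
- robot.sense(): the state, without advancing time (a new reading comes with each control period).
- imaging.camera(name): name is "scene" or "top" or "wrist"; returns the picture (400x640x3 uint8, red, green, blue); there is no depth.
- imaging.get_calibration(name): a dict with "fx", "fy", "cx", "cy" (pixels), "k1" (the pictures are not rectified: a ray, as slopes to the right and down, at radius r is drawn at 1 + k1 r^2 times it, then the intrinsics apply), "rvec" (rotation vector, rad) and "tvec" (3), from world to camera coordinates, as OpenCV has them. Camera axes: x right, y down, z forward; pixel columns grow to the right and rows downward; lengths in mm; the calibration is good to about 2 mm. A picture is of the moment at which its call begins: read the wrist's pose just before it. get_calibration takes no time and is no camera call; for the wrist camera it gives the pose at the moment of the call.
- robot.hand_in(): hands the job in; it is judged then, once.
Trained networks look in the newest picture that a camera, given by its name, has taken for a name from the list of things; names that differ only in an ending like _2 or _b are one class to them, and where a whole thing is asked for, a point or a joint stands for the part that bears it (a point fixed in the world has none). Each returns a list of dicts, best first, with "p" (0 to 1); they miss things now and then, are a little off and sometimes report something else, mostly with a low value. They report only what shows in the picture. A call takes as long as a camera call.
- finder.find_in(camera, target): "xy" ([column, row] in pixels, amid what is visible of it).
The state is a dict: "time_s": time; "q": joint angles; "joint_vel": joint speeds; "joint_efforts": joint torques, N m; "eef_pos": TCP position; "tool_rot": TCP orientation; "ft_force": force on the tool from outside, world axes, zero at the start; "moment": the same for the moment, N m; "opening": finger opening in mm; "finger_force": force on a finger pad.
Only numpy, scipy, OpenCV 4.12 (cv2) and the standard library are available. Lean on these libraries where they do the work, as an engineer would, in place of code of your own. Each camera call takes 0.05 s, during which the arm holds its last target. There are 200 camera calls.

## Task

Two rotary desk tidies stand on the desk. On the one with the red pull ring, pull the spring ring up, turn the tray one notch (a sixth of a turn) clockwise as seen from above, so that the bay with the eraser comes round to the white pointer, and let the ring drop fully home in that notch. Leave the tray of the blue-ringed tidy as it is.

Things in the scene. Friction and masses are not known exactly. Their poses are not given: they have to be found in the camera images.
- red_grip (a point): centre of the red pull ring, an upright flat loop on the turning axis of its tidy; 119 mm above the desk when home. Loop: 40 mm wide along this frame's x, 10 mm thick along y (grip across y from above), 36 mm high (18 mm below to 18 mm above this point), with a small window; z up. It turns with the tray. Steel teeth under it end 90 mm above the desk; all else on the tidy is lower
- red_ring (a joint): how far the red ring is pulled up, m: 0 = home in a notch, 0.022 = fully up. A spring pulls it down, about 4 N at home, 8 N fully up. Its cross pin clears the post's teeth, and the tray can turn, from 0.010 up; 0.016 is a good height. Let go between notches it slides to the nearer one, or rests on a tooth tip
- red_tray (a joint): turn of the red-ringed tidy's white six-bay tray (168 mm across, rim 34 mm above the desk), rad, growing clockwise seen from above. Starts at 0 in a notch; notches every 1.047; play about 0.1 either way in a notch; turns easily unlocked. Its black base, 190 mm across, is fixed, with a white pointer stripe at its front; the blue and white eraser starts one bay counter-clockwise of the pointer
- blue_tray (a joint): the same for the other tidy, of the same build with a blue ring, whose tray starts at 0 and is to stay there

How it is judged (in metres and radians):
On the way, in this order (a step that is already met when the one before it is completed fails the run):
1. the red ring is pulled up clear of the teeth (over 10 mm) with the tray still in its first notch (value of joint red_ring above 0.01 m and value of joint red_tray between -0.2 and 0.2 rad), for 0.1 s.
2. the tray is turned clockwise past 40 degrees, towards the next notch (value of joint red_tray above 0.7 rad), for 0.1 s.
At the end, for the whole second after the job is handed in: The red-ringed tidy's tray stands still one notch clockwise of its start (60 degrees, within 10), its ring is home (within 3 mm), and the blue-ringed tidy's tray is within 10 degrees of where it was (value of joint red_tray between 0.872 and 1.222 rad and value of joint red_ring below 0.003 m and velocity of joint red_tray between -0.05 and 0.05 rad/s and value of joint blue_tray between -0.17 and 0.17 rad); the robot touches nothing.
It fails at once if the red-ringed tray is turned more than 95 degrees clockwise or 35 degrees counter-clockwise (wrong way, or past the notch) (value of joint red_tray above 1.66 rad or value of joint red_tray below -0.61 rad).
It fails at once if the blue-ringed tidy's tray is turned more than 20 degrees (value of joint blue_tray above 0.35 rad or value of joint blue_tray below -0.35 rad).
It also fails if it takes over 32 s, if anything falls off the work surface, if the arm or the gripper's body presses on something with over 40 N, if the wrist force passes 120 N, or if a joint passes its speed limit or range.

## Working session

There is one attempt and no reset: what is moved stays moved. The work goes in short steps, Python scripts to look and compute and a shell command to move; the robot and the scene stay as the last step left them, time stands still between calls to the robot, and variables do not carry over. Pictures are saved under pics/ and viewed, at most 10 in all, crops included, and the job is handed in when it is done.

```bash
mkdir -p pics; cat > h.py <<'E'
import numpy as np, cv2
from rig import robot, imaging, finder
def ray(name,uv,z):
    c=imaging.get_calibration(name)
    K=np.array([[c['fx'],0,c['cx']],[0,c['fy'],c['cy']],[0,0,1.]])
    n=cv2.undistortPoints(np.array([[uv]],float),K,np.array([c['k1'],0,0,0.]))[0,0]
    R=cv2.Rodrigues(np.array(c['rvec'],float))[0]; t=np.array(c['tvec'],float).ravel()
    o=-R.T@t; d=R.T@np.array([n[0],n[1],1])
    return o+d*(z-o[2])/d[2]
def snap(name,f):
    im=imaging.camera(name); cv2.imwrite('pics/'+f,im[:,:,::-1]); return im
E
python3 - <<'E'
from h import *
s=robot.sense();print(s['eef_pos'],np.round(s['tool_rot'],3),s['time_s'],s['opening'])
a=snap('scene','s1.png');
for n in ['red_grip','red_ring']: print([(d['xy'],d['p'],np.round(ray('scene',d['xy'],119))) for d in finder.find_in('scene',n)[:3]])
b=snap('top','t1.png')
for n in ['red_grip','red_ring']: print([(d['xy'],d['p'],np.round(ray('top',d['xy'],119))) for d in finder.find_in('top',n)[:3]])
cv2.imwrite('pics/st1.png',cv2.resize(np.vstack([a,b])[:,:,::-1],(480,600)))
E
```

```text
[142.15451629 607.97717714 221.44842445] [[-0.974  0.228 -0.001]
 [ 0.228  0.974 -0.002]
 [ 0.    -0.002 -1.   ]] 0.0 86.83399011010319
[([270.7, 228.0], 0.85, array([531., 138., 119.]))]
[([268.8, 227.7], 0.65, array([534., 140., 119.]))]
[([253.7, 208.2], 0.57, array([542., 133., 119.]))]
[([256.0, 210.8], 0.78, array([537., 128., 119.]))]
```

View pics/t1.png

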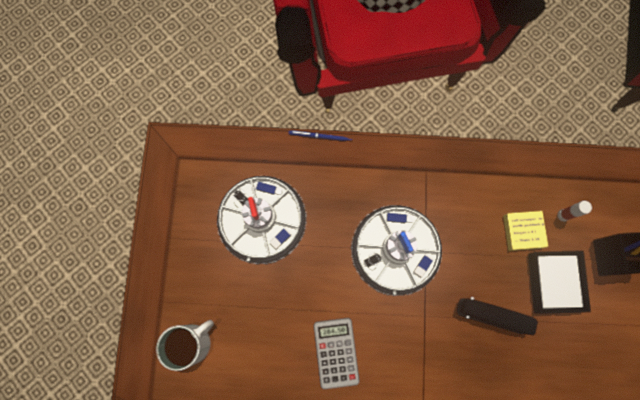

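View pics/s1.png

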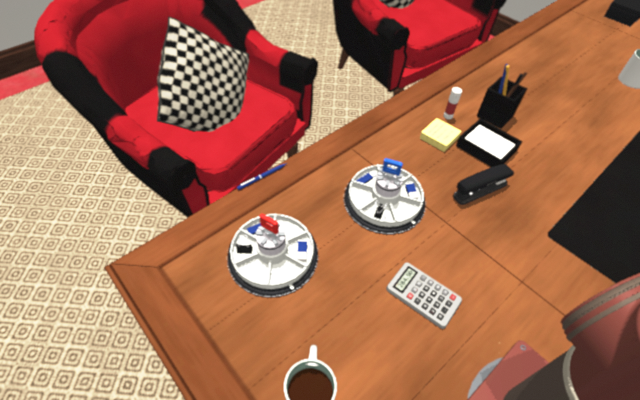

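The red ring sits at top-pixel (255,209) and scene-pixel (270,228), and the blue one at top (405,243). I'll get the red loop's direction from its colour mask.

```bash
cat >> h.py <<'E'
def loop(name,im,uv,r,z=137):
    h=cv2.cvtColor(im,cv2.COLOR_RGB2HSV); m=(((h[...,0]<8)|(h[...,0]>172))&(h[...,1]>150)&(h[...,2]>70)).astype(np.uint8)
    k=np.zeros_like(m); cv2.circle(k,tuple(int(round(v)) for v in uv),r,1,-1); m&=k
    p=np.argwhere(m)[:,::-1].astype(np.float32)
    W=np.array([ray(name,q,z)[:2] for q in p],np.float32)
    rc=cv2.minAreaRect(W); w,v=np.linalg.eigh(np.cov(W.T)); d=v[:,1]
    return len(p),W.mean(0),rc,np.degrees(np.arctan2(d[1],d[0]))%180
E
python3 - <<'E'
from h import *
im=cv2.imread('pics/t1.png')[:,:,::-1].copy(); print(loop('top',im,(254,209),16))
im=cv2.imread('pics/s1.png')[:,:,::-1].copy(); print(loop('scene',im,(270,227),16,119))
for p in [(262,221),(398,249)]: print(ray('top',p,34))
print(ray('top',(249,260),5))
E
```

```text
(95, array([540.4261, 132.4178], dtype=float32), ((540.8004760742188, 132.4068145751953), (37.065765380859375, 8.955695152282715), 18.615388870239258), np.float64(19.583214908148307))
(200, array([542.79663, 134.36093], dtype=float32), ((543.387939453125, 134.42233276367188), (50.404903411865234, 22.779552459716797), 9.217198371887207), np.float64(0.8213642299741934))
[532.67862721 127.85171879  34.        ]
[ 489.4934802 -153.5837405   34.       ]
[453.54676863 152.75123038   5.        ]
```

```bash
python3 -m pendant '-3.8 -2.88 0 0;-3.8 -2.88 0 0;-3.8 -2.88 0 0;-3.8 -2.88 0 0;-3.8 -2.88 0 0;-3.8 -2.88 0 0;-3.8 -2.88 0 0;-3.8 -2.88 0 0;-3.8 -2.88 0 0;-3.8 -2.88 0 0;-3.8 -2.88 0 0;-3.8 -2.88 0 0' 1 && python3 -m pendant '0 0 0 -8;0 0 0 -8;0 0 0 -8;0 0 0 -8;0 0 0 0;0 0 0 0' && python3 - <<'E'
from h import *
a=snap('wrist','w1.png')
for n in ['red_grip','red_ring']: print([(d['xy'],d['p'],np.round(ray('wrist',d['xy'],119))) for d in finder.find_in('wrist',n)[:3]])
E
```

```text
time_s: 1.5
eef_pos: [508.7, 166.5, 222.8]
tool_rot: [[-0.974, 0.228, 0.001], [0.228, 0.974, 0.0], [-0.001, 0.0, -1.0]]
ft_force: [0.9, -0.1, 0.6]
opening: 87.2
finger_force: 0.0
time_s: 2.1
eef_pos: [507.6, 168.2, 222.5]
tool_rot: [[-0.948, -0.319, -0.0], [-0.319, 0.948, 0.0], [0.0, 0.0, -1.0]]
ft_force: [0.5, -0.4, 0.5]
opening: 86.9
finger_force: 0.0
[([267.6, 227.3], 0.77, array([539., 136., 119.]))]
[([270.0, 226.2], 0.57, array([538., 137., 119.]))]
```

View pics/w1.png

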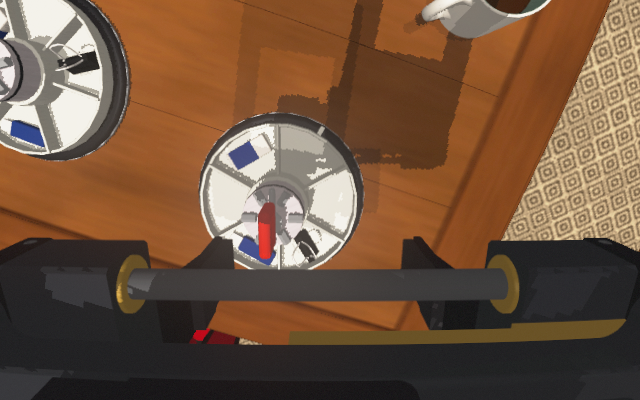

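The ring is at wrist pixel (266,230), upright in the image and so already close to aligned with the tool. The eraser bay is at (252,152), to the left of the pointer at (320,131).

```bash
python3 - <<'E'
from h import *
im=cv2.imread('pics/w1.png')[:,:,::-1].copy()
c=imaging.get_calibration('wrist');R=cv2.Rodrigues(np.array(c['rvec']))[0];print('cam',-R.T@np.ravel(c['tvec']),R[2])
print(loop('wrist',im,(266,231),34))
b=im.copy(); b[im[...,0]<190]=0; print(loop('wrist',b,(266,235),34,137))
b=im.copy(); b[im[...,0]>=190]=0; print(loop('wrist',b,(266,225),34,119))
for y in range(204,262,6): print(y,[(x,tuple(int(v) for v in im[y,x])) for x in range(252,282) if im[y,x,0]>110 and im[y,x,1]<80][:: 4])
print(ray('wrist',(281,192),34))
cv2.imwrite('pics/c1.png',cv2.resize(im[180:280,220:330],None,fx=5,fy=5,interpolation=0)[:,:,::-1])
E
```

```text
cam [439.32516131 145.42654247 384.27608714] [ 0.24933694  0.08401815 -0.96476528]
(479, array([541.7181 , 136.84502], dtype=float32), ((539.7401733398438, 137.15281677246094), (37.12820816040039, 11.410791397094727), 17.81538963317871), np.float64(17.32239949666362))
(363, array([543.8681 , 136.74706], dtype=float32), ((543.669189453125, 136.72218322753906), (29.878503799438477, 8.18663501739502), 17.815391540527344), np.float64(18.64211684839222))
(116, array([541.95386, 136.54942], dtype=float32), ((546.8509521484375, 136.8768310546875), (39.81060791015625, 11.82983112335205), 20.601125717163086), np.float64(25.873001210416675))
204 [(264, (131, 68, 64)), (268, (130, 64, 59)), (272, (128, 63, 58))]
210 [(261, (129, 64, 59)), (265, (130, 63, 57)), (269, (128, 63, 58)), (273, (125, 63, 57))]
216 [(258, (133, 62, 55)), (262, (141, 63, 58)), (266, (140, 63, 57)), (270, (127, 62, 56)), (274, (129, 68, 63))]
222 [(258, (137, 61, 56)), (262, (139, 61, 56)), (266, (139, 62, 57)), (270, (136, 63, 57)), (274, (129, 65, 59))]
228 [(259, (221, 59, 50)), (263, (232, 64, 54)), (267, (214, 61, 53)), (271, (129, 61, 55))]
234 [(259, (222, 60, 50)), (263, (232, 64, 53)), (267, (215, 59, 52)), (271, (129, 60, 54))]
240 [(259, (217, 59, 49)), (263, (231, 61, 48)), (267, (215, 57, 49)), (271, (127, 60, 55))]
246 [(259, (208, 57, 48)), (263, (230, 57, 45)), (267, (218, 57, 47)), (271, (125, 58, 52))]
252 [(259, (191, 56, 50)), (263, (229, 53, 44)), (267, (219, 54, 45)), (271, (123, 57, 55))]
258 [(261, (135, 71, 108)), (265, (189, 59, 64)), (269, (125, 73, 126))]
[528.83688608 135.01417683  34.        ]
```

View pics/c1.png

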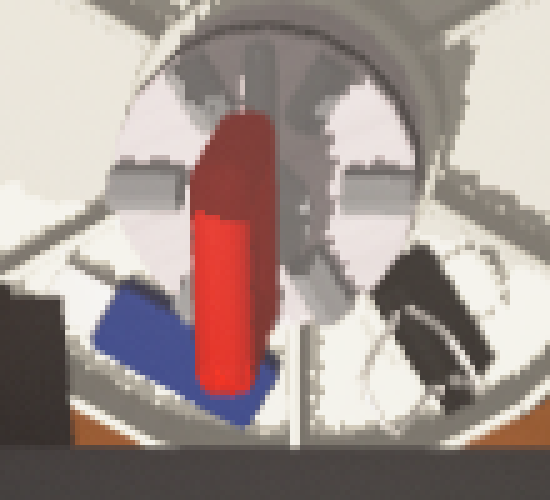

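The top face spans pixels (259–270, 222–259), centred at (264.5,240.5). The dark front face is below it.

```bash
python3 - <<'E'
from h import *
p=ray('wrist',(264.5,240.5),137); a=ray('wrist',(264.5,224),137);b=ray('wrist',(264.7,257),137)
s=robot.sense();print(p,a,b,np.degrees(np.arctan2(*(b-a)[1::-1])))
p=(p+np.array([540,133,137]))/2 # blend with top camera
R=np.array(s['tool_rot']);print(p,s['eef_pos'],R.T@(np.array([p[0],p[1],100])-s['eef_pos']),np.degrees(np.arctan2(R[1,0],R[0,0])))
E
```

```text
[543.62648795 137.29274998 137.        ] [530.6456894  133.49154583 137.        ] [556.94628023 141.34472412 137.        ] 16.625268712769195
[541.81324398 135.14637499 137.        ] [507.60117701 168.24980046 222.53248393] [-21.78275544 -42.3327309  122.53147915] -161.28280698217378
```

```bash
python3 -m pendant '-2.2 -4.2 0 0;0 0 4 0;0 0 4 0;0 0 3 0;0 0 1 0;0 0 0 0;0 0 0 0' - && python3 -m pendant '0 0 0 0;0 0 0 0;0 0 0 0;0 0 0 0' -0.45 5 && python3 - <<'E'
from h import *
a=snap('scene','s2.png');b=snap('wrist','w2.png')
cv2.imwrite('pics/c2.png',np.vstack([cv2.resize(a[130:330,170:390],(440,400)),cv2.resize(b,(440,200))])[:,:,::-1][:600])
E
```

```text
time_s: 2.95
eef_pos: [543.2, 135.8, 104.2]
tool_rot: [[-0.947, -0.323, 0.002], [-0.323, 0.947, 0.0], [-0.002, -0.001, -1.0]]
ft_force: [0.4, 0.6, -0.0]
opening: 86.8
finger_force: 0.0
time_s: 3.35
eef_pos: [542.4, 135.6, 103.2]
tool_rot: [[-0.946, -0.323, 0.001], [-0.323, 0.946, 0.0], [-0.001, -0.0, -1.0]]
ft_force: [-0.5, -0.2, 0.2]
opening: 62.9
finger_force: 0.0
```

View pics/c2.png

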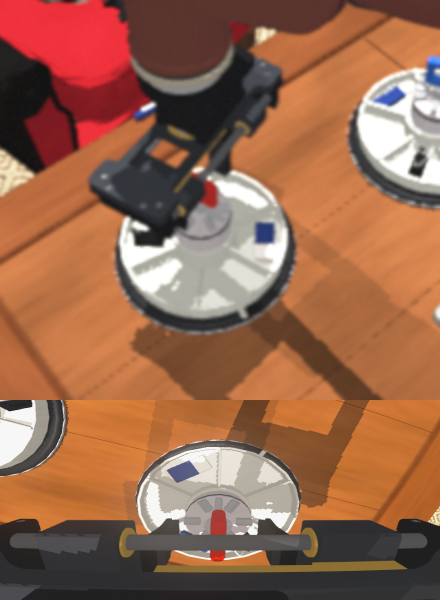

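The ring is between the fingers, at x≈218 of 440, and the bar is centred at about 218. I'll close on it.

```bash
python3 -m pendant '0 0 0 0;0 0 0 0;0 0 0 0;0 0 0 0;0 0 0 0;0 0 0 0;0 0 0 0;0 0 0 0' -1 10; python3 -m pendant '0 0 0 0;0 0 0 0;0 0 0 0;0 0 0 0;0 0 0 0' -1 35
```

```text
time_s: 4.25
eef_pos: [542.1, 135.3, 102.5]
tool_rot: [[-0.946, -0.323, 0.0], [-0.323, 0.946, -0.0], [0.0, -0.0, -1.0]]
ft_force: [0.8, -1.4, -0.6]
opening: 9.8
finger_force: 10.1
time_s: 4.75
eef_pos: [542.1, 135.4, 102.5]
tool_rot: [[-0.946, -0.323, 0.0], [-0.323, 0.946, -0.0], [0.0, -0.0, -1.0]]
ft_force: [0.5, -1.9, -0.9]
opening: 9.6
finger_force: 35.1
```

```bash
python3 -m pendant '0 0 -0.4 0;0 0 -0.4 0;0 0 -0.4 0;0 0 -0.4 0;0 0 0 0;0 0 0 0;0 0 0 0;0 0 0 0' && python3 - <<'E'
from h import *
s=robot.sense();print(s['moment'],s['ft_force'])
a=snap('scene','s3.png');b=snap('wrist','w3.png')
cv2.imwrite('pics/c3.png',np.hstack([cv2.resize(a[150:310,170:330],(480,480)),cv2.resize(b[60:270,190:450],(320,258),).repeat(1,0) if 0 else cv2.copyMakeBorder(cv2.resize(b[60:270,190:450],(320,258)),0,222,0,0,0)])[:,:,::-1])
E
```

```text
time_s: 5.55
eef_pos: [542.0, 135.4, 118.2]
tool_rot: [[-0.946, -0.323, -0.0], [-0.323, 0.946, -0.0], [0.0, -0.0, -1.0]]
ft_force: [4.2, -3.1, -7.3]
opening: 9.3
finger_force: 35.1
[-0.57799613 -0.65953073 -0.00569257] [ 4.23159465 -3.09136261 -7.30961514]
```

View pics/c3.png

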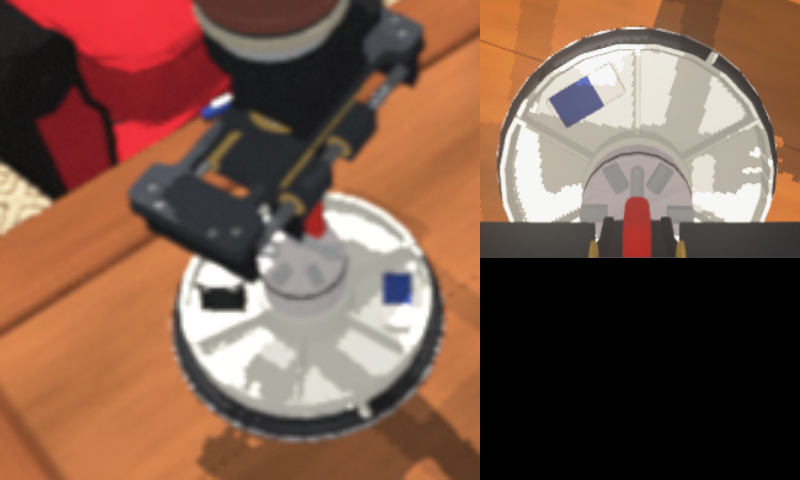

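The ring is lifted: the spring force is 7.3 N, which matches about 16 mm. The eraser is one bay counter-clockwise of the pointer. Next I turn clockwise.

```bash
python3 -m pendant '0 0 0 4;0 0 0 4;0 0 0 4;0 0 0 4;0 0 0 4;0 0 0 0;0 0 0 0;0 0 0 0'; python3 -c "
from h import *
print(robot.sense()['moment'])"
```

```text
time_s: 6.45
eef_pos: [542.0, 135.5, 118.4]
tool_rot: [[-1.0, 0.019, -0.0], [0.019, 1.0, -0.0], [0.0, -0.0, -1.0]]
ft_force: [3.8, -4.0, -7.1]
opening: 9.8
finger_force: 35.1
[-0.5680555  -0.67126695 -0.02533166]
```

```bash
python3 -m pendant '0 0 0 4;0 0 0 4;0 0 0 4;0 0 0 4;0 0 0 4;0 0 0 4;0 0 0 0;0 0 0 0' && python3 -m pendant '0 0 0 4;0 0 0 4;0 0 0 4;0 0 0 4;0 0 0 0;0 0 0 0;0 0 0 0' && python3 - <<'E'
from h import *
print(robot.sense()['moment'])
a=snap('scene','s4.png');b=snap('wrist','w4.png')
cv2.imwrite('pics/c4.png',np.hstack([cv2.resize(a[150:310,170:330],(400,400)),cv2.resize(b[50:300,190:440],(400,400))])[:,:,::-1])
E
```

```text
time_s: 7.25
eef_pos: [542.0, 135.6, 118.5]
tool_rot: [[-0.906, 0.423, 0.0], [0.423, 0.906, 0.0], [0.0, 0.0, -1.0]]
ft_force: [3.6, -2.2, -6.2]
opening: 9.4
finger_force: 35.1
time_s: 7.95
eef_pos: [542.1, 135.7, 118.6]
tool_rot: [[-0.754, 0.657, 0.0], [0.657, 0.754, 0.0], [0.0, 0.0, -1.0]]
ft_force: [4.9, -1.0, -6.0]
opening: 9.5
finger_force: 35.1
[-0.27826012 -0.72651215  0.00481389]
```

View pics/c4.png

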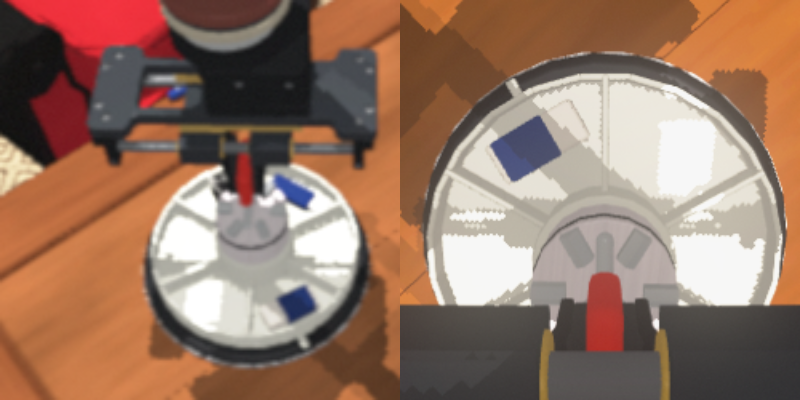

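The eraser bay is at the pointer (right crop: eraser (535,145), pointer (515,90)). Now I lower the ring and release it.

```bash
python3 -m pendant '0 0 0.4 0;0 0 0.4 0;0 0 0.4 0;0 0 0.4 0;0 0 0 0;0 0 0 0;0 0 0 0' && python3 -m pendant '0 0 0 0;0 0 0 0;0 0 0 0;0 0 0 0;0 0 0 0;0 0 0 0' 0 10
```

```text
time_s: 8.75
eef_pos: [542.1, 135.7, 102.6]
tool_rot: [[-0.753, 0.658, 0.0], [0.658, 0.753, 0.0], [0.0, 0.0, -1.0]]
ft_force: [2.5, -1.6, -3.9]
opening: 9.5
finger_force: 35.2
time_s: 9.35
eef_pos: [542.0, 135.5, 102.6]
tool_rot: [[-0.753, 0.658, -0.0], [0.658, 0.753, -0.0], [0.0, -0.0, -1.0]]
ft_force: [0.2, -0.1, 0.7]
opening: 42.0
finger_force: 0.0
```

```bash
python3 -m pendant '0 0 -2 0;0 0 -3 0;0 0 -4 0;0 0 -3 0;3.4 2.4 0 0;0 0 0 0;0 0 0 0;0 0 0 0' && python3 - <<'E'
from h import *
s=snap('scene','s5.png');b=snap('wrist','w5.png');t=snap('top','t5.png')
print(loop('wrist',b,finder.find_in('wrist','red_grip')[0]['xy'] if 0 else (266,231),40))
cv2.imwrite('pics/c5.png',np.hstack([cv2.resize(s[170:310,200:340],(400,400)),cv2.resize(b[100:280,180:360],(400,400))])[:,:,::-1])
E
```

```text
time_s: 10.15
eef_pos: [531.9, 175.5, 221.9]
tool_rot: [[-0.753, 0.658, -0.001], [0.658, 0.753, -0.001], [0.0, -0.001, -1.0]]
ft_force: [-0.5, -0.4, 0.1]
opening: 43.8
finger_force: 0.0
(472, array([538.3463 , 140.35233], dtype=float32), ((539.718017578125, 139.66958618164062), (10.178525924682617, 32.812503814697266), 47.222434997558594), np.float64(136.5540456677268))
```

View pics/c5.png

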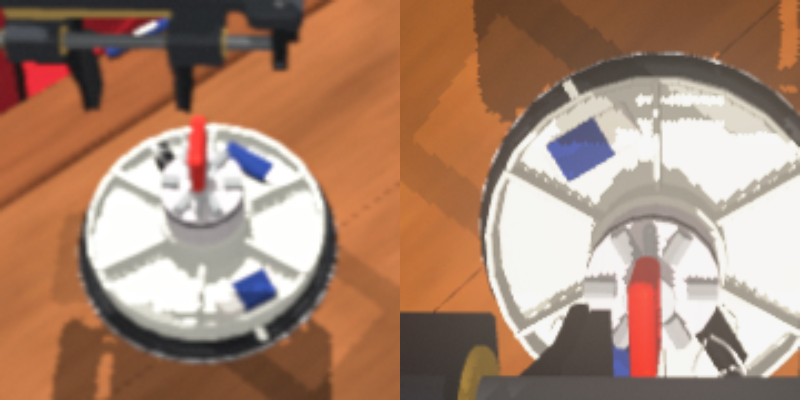

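The eraser bay is at the pointer, with the loop at 137° (expected 137°). One quick check of the ring's height, comparing the before and after pictures.

```bash
python3 - <<'E'
from h import *
def cen(n,f,uv):
    im=cv2.imread('pics/'+f)[:,:,::-1].copy(); h=cv2.cvtColor(im,cv2.COLOR_RGB2HSV)
    m=(((h[...,0]<8)|(h[...,0]>172))&(h[...,1]>140)&(h[...,2]>70)).astype(np.uint8);k=np.zeros_like(m);cv2.circle(k,uv,18,1,-1)
    p=np.argwhere(m&k)[:,::-1]; return p.mean(0).round(1),p.min(0),p.max(0),len(p)
for f in ['s1.png','s4.png','s5.png']: print(f,cen('scene',f,(269,226)))
for f in ['t1.png','t5.png']: print(f,cen('top',f,(254,209)))
for z in (119,130,137,145): print(z,ray('scene',(269.5,cen('scene','s5.png',(269,226))[0][1]),z))
E
```

```text
s1.png (array([268.4, 222.8]), array([259, 213]), array([277, 232]), 214)
s4.png (array([267.3, 221.1]), array([264, 211]), array([271, 231]), 119)
s5.png (array([268.8, 222.3]), array([266, 210]), array([271, 236]), 127)
t1.png (array([252.4, 206.8]), array([248, 197]), array([256, 217]), 102)
t5.png (array([258.5, 200.6]), array([257, 199]), array([260, 202]), 13)
119 [543.04701625 132.04509443 119.        ]
130 [536.33948937 136.13224832 130.        ]
137 [532.07106317 138.73316443 137.        ]
145 [527.19286181 141.70563999 145.        ]
```

```bash
python3 -m pendant '0 0 -2 0;0 0 0 0;0 0 0 0;0 0 0 0' && python3 -c "
from rig import robot; print(robot.hand_in())"
```

```text
time_s: 10.7
eef_pos: [532.0, 175.7, 241.6]
tool_rot: [[-0.753, 0.659, -0.001], [0.659, 0.753, -0.0], [0.001, -0.001, -1.0]]
ft_force: [-0.0, 0.4, 0.1]
opening: 43.4
finger_force: 0.0
the job is handed in; nothing more can be done
None
```

I turned the red-ringed tray one notch clockwise so the eraser bay is at the pointer, let the ring drop home, kept clear of the blue tidy, and handed the job in at about 10.7 s; the hand-in gave no verdict.

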